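# Pre-set two duct dampers

### The job

Pre-set the two duct stubs on the bench before they are put up: with a fingertip, push the damper arm on the wide duct round to fully shut (square across its duct, against the stop), and push the arm on the narrow duct round until it points at the brass clip on its quadrant. Only push the arms, do not pinch them, and leave the loose things on the bench where they are.

Things in the scene. Friction and masses are not known exactly. Their poses are not given: they have to be found in the camera images.
- wide_duct: the wide round sheet-metal duct stub, 160 mm across, 260 mm long, fixed in wooden cradles, left or right of the other duct. Origin on the table under its middle, z up; its x axis runs along the duct, its -x end is nearer the robot. On top is a flat quadrant plate, top face 182 mm above the table, with a lug (10 mm wide, 17 mm tall, 103 to 123 mm from the hub) just beyond each end position of the arm.
- wide_arm (a joint): angle of the wide duct's damper arm, rad: 0 = open, arm along the duct, pointing to its -x end (to the robot); 1.571 = fully shut, arm square across, pointing to the duct's +y side (left seen from the robot). It grows clockwise seen from above, about a vertical axis, between firm stops at 0 and 1.571. Stiff (0.2 N m, about 3 N at 70 mm from the hub): it stays where it is left.
- wide_hub (a point): point on the vertical turning axis of the wide duct's arm, level with the quadrant plate's top face, 182 mm above the table, over the duct's middle. Turns with the arm; its -x axis points along the arm. The hub is 32 mm across, 36 mm tall.
- wide_tip (a point): tip of the wide duct's arm, 107 mm from the hub axis, 19 mm above the quadrant plate; its -x axis points from hub to tip. The arm is a straight dark steel bar 20 mm wide, underside 6 mm and top 32 mm above the plate, with a 6 mm wide nose over its last 7 mm.
- narrow_duct: the narrow round sheet-metal duct stub, 100 mm across, 260 mm long, fixed in wooden cradles, left or right of the other duct. Origin on the table under its middle, z up; its x axis runs along the duct, its -x end is nearer the robot. On top is a flat quadrant plate, top face 152 mm above the table, with a lug (10 mm wide, 17 mm tall, 103 to 123 mm from the hub) just beyond each end position of the arm.
- narrow_arm (a joint): angle of the narrow duct's damper arm, rad: 0 = open, arm along the duct, pointing to its -x end (to the robot); 1.571 = fully shut, arm square across, pointing to the duct's +y side (left seen from the robot). It grows clockwise seen from above, about a vertical axis, between firm stops at 0 and 1.571. Stiff (0.2 N m, about 3 N at 70 mm from the hub): it stays where it is left.
- narrow_hub (a point): point on the vertical turning axis of the narrow duct's arm, level with the quadrant plate's top face, 152 mm above the table, over the duct's middle. Turns with the arm; its -x axis points along the arm. The hub is 32 mm across, 36 mm tall.
- narrow_tip (a point): tip of the narrow duct's arm, 107 mm from the hub axis, 19 mm above the quadrant plate; its -x axis points from hub to tip. The arm is a straight dark steel bar 20 mm wide, underside 6 mm and top 32 mm above the plate, with a 6 mm wide nose over its last 7 mm.
- clip: brass marker clip fixed on the rim of the narrow duct's quadrant, a tab 14 mm wide, upright 28 mm above the plate, 125 to 131 mm from the hub, its foot reaching in to 108 mm, 3 mm thick. Its origin lies on the hub axis at the plate's top face, and its own -x axis points from there to the tab; the arm passes inside the tab and points at it when the two -x axes agree. It is somewhere between a quarter and two thirds of the way from open to shut.
- jar: small closed jar, 48 mm across, 75 mm tall, standing between the ducts; leave it. Origin: centre of its underside
- coupling: short steel pipe coupling (ring) standing on end, 48 mm across, 50 mm tall, between the ducts; leave it. Origin: centre of its underside
- tape: grey plastic ring 90 mm across, 30 mm tall, lying flat on the left of the table; leave it. Origin: centre of its underside
- wrench: steel wrench lying flat on the right of the table; leave it
- can: metal can 66 mm across, 120 mm tall, beyond the ducts; leave it. Origin: centre of its underside
- offcut: piece of aluminium tube 34 mm across, 160 mm long, lying beyond the ducts; leave it. Origin: centre of its underside
- pad: wooden block 90 x 60 x 35 mm on the right of the table; leave it. Origin: centre of its underside

How it is judged:
By the outcome, as a careful person would: the job done as asked, in the order asked, and still so for the second after the job is handed in, with the robot touching nothing.
It also fails if it takes over 56 s, if anything falls off the work surface, if the arm or the gripper's body presses on something with over 40 N, if the wrist force passes 120 N, or if a joint passes its speed limit or range.

### The arm

A 7-joint arm with a two-finger parallel gripper is mounted at the origin on the work surface. World frame = base frame: x ahead of the robot, y to its left, z up, the work surface at z = 0. Lengths are in m, angles in rad, forces in N, time in s.
With the tool pointing down it reaches from about 0.4 to 0.875 m from the base axis. Payload 19.3 kg.
Tool frame: the origin (TCP) lies between the finger pads; the fingertips stand 17 mm ahead of it and the grasp point (between the pads) lies 2 mm behind it; z points along the fingers, x is the direction in which the jaws open and shut, and the axes are right-handed (so a half turn about z gives the same grasp; the last joint's range is limited). The gripper opens to 85 mm and grips with 20 to 120 N. Pads are 22 mm wide; open, the fingers measure 114 mm over their backs; the gripper's body (76 mm by 85 mm) begins 54 mm behind the grasp point. The pads swing forward as they close: fully open they stand 13 mm farther back than shut.
Start: joints at [-1.257, 0.521, -0.036, 1.599, 0.021, 1.021, -0.113], TCP at [0.234, 0.58, 0.248] pointing down, gripper open.
Joint ranges: [-2.91, 2.91], [-0.3, 2.13], [-1.5, 1.42], [0.17, 2.43], [-1.26, 4.41], [0.16, 1.93], [-2.52, 2.52]. Speed limits (rad/s): [1.89, 1.89, 2.39, 2.39, 3.01, 3.01, 3.01].

### API

Orientations are given as [roll, pitch, yaw] about the fixed x, y, z axes, in that order (R = Rz(yaw) Ry(pitch) Rx(roll)).
In Python, from workcell import bot gives the robot as it stands. The module is installed in compiled form; this text tells all that it offers.
- The arm moves only by the tool arm_command, never from a script. Its argument "targets" is a list of rows, each a list of 6 numbers: the shift along the tool's x, y, z in mm, then the turn, a rotation vector about the tool's x, y, z in degrees. In form: [[x, y, z, wx, wy, wz], ...]. A call has 1 to 8 rows; each row shifts and turns the pose as measured when the row begins, along the tool's axes as they then stand; what a row does not reach is not made up. A row lasts 1/10 s, in which the tool goes at most 50 mm and 8.59 degrees, less where a joint would pass 70% of its speed; a pose out of reach is approached as far as the arm can. A call is refused whole if a number of a shift passes 50 or a number of a turn 8.59, either way. A call with a gripper value outside its range is refused whole. "grip" is the opening in per cent of the stroke, from 0 (shut) to 100 (fully open), set as the call begins (left out, the last holds). The fingers move at their own pace and stop on an object; "grip_force" is the grip in N (left out, the last holds). Time passes only in rows, so rows that do not move let the fingers close. It gives the time, the measured TCP pose, the force and the opening at its end, in the units of the state.
- bot.observe(): the state, without advancing time (a new reading comes with each control period).
- bot.grab_frame(name): name is "scene" or "top"; returns a dict with "color" (400x640x3 uint8, red, green, blue), "depth" (400x640 float32, m along the optical axis (not along the pixel's ray), 0 where there is no reading), "fov_y" (degrees; the focal length in pixels is half the picture's height over the tangent of half this angle, whatever the lens; pixels are square), "cx", "cy" (the principal point, pixels), "D" ([k1, k2, p1, p2, k3] as OpenCV has them; the pictures are not rectified), "R" (3x3) and "t" (3): a world point X has camera coordinates R X + t. Camera axes: x right, y down, z forward; pixel columns grow to the right and rows downward; lengths in m; the calibration is good to about 2 mm. A picture is of the moment at which its call begins.
- bot.job_done(): hands the job in, once; it reports no verdict.
The state is a dict: "clock": time; "qpos": joint angles; "qd": joint speeds; "joint_efforts": joint torques, N m; "position": TCP position; "tool_rot": TCP orientation; "force": force on the tool from outside, world axes, zero at the start; "moment": the same for the moment, N m; "grip_width": finger opening in m.
Only numpy, scipy, OpenCV 4.12 (cv2) and the standard library are available. Lean on these libraries where they do the work, as an engineer would, in place of code of your own. Each camera call takes 0.05 s, during which the arm holds its last target. There are 200 camera calls.

## Working session

There is one attempt and no reset: what is moved stays moved. The work goes in short steps, Python scripts to look and compute and a tool call to move; the robot and the scene stay as the last step left them, time stands still between calls to the robot, and variables do not carry over. Pictures are saved under pics/ and viewed, about 8 in all and at most 12, crops included, and the job is handed in when it is done.

Besides the shell and the picture viewer there is one more tool, called as name(argument=value, ...) on one line, values as JSON. arm_command: Moves the arm, as the interface text tells. Its arguments: {"type":"object","properties":{"targets":{"type":"array"},"grip":{"type":"number"},"grip_force":{"type":"number"}},"required":["targets"]}

```bash
mkdir -p pics; cat > h.py <<'E'
import numpy as np, cv2
from workcell import bot
def grab(n):
    f=bot.grab_frame(n); np.savez(''+n+'.npz',**f); return f
def load(n): return dict(np.load(''+n+'.npz'))
def K(f):
    F=200/np.tan(np.radians(float(f['fov_y']))/2)
    return np.array([[F,0,f['cx']],[0,F,f['cy']],[0,0,1.]])
def ray(f,u,v):
    p=cv2.undistortPoints(np.array([[[u,v]]],float),K(f),f['D'])[0,0]
    d=f['R'].T@np.array([p[0],p[1],1]); c=-f['R'].T@f['t']; return c,d
def onz(f,u,v,z):
    c,d=ray(f,u,v); return c+d*(z-c[2])/d[2]
def dep(f,u,v):
    c,d=ray(f,u,v); return c+d*float(f['depth'][int(round(v)),int(round(u))])
def proj(f,X):
    r=cv2.Rodrigues(f['R'])[0]
    return cv2.projectPoints(np.array(X,float).reshape(-1,1,3),r,f['t'],K(f),f['D'])[0][:,0]
E
python3 - <<'E'
from h import *
np.set_printoptions(precision=4,suppress=True)
for n in('scene','top'):
    f=grab(n); cv2.imwrite(f'pics/{n}0.png',f['color'][...,::-1]); print(n,f['fov_y'],f['D'],-f['R'].T@f['t'],f['R'])
print(bot.observe())
E
```

```text
scene 52.51856012195736 [0.0005 0.     0.     0.     0.    ] [ 1.0764 -0.2926  1.0933] [[ 0.4982  0.867  -0.001 ]
 [ 0.7422 -0.427  -0.5165]
 [-0.4483  0.2566 -0.8563]]
top 51.09540511918104 [-0.0287  0.      0.      0.      0.    ] [ 0.4029 -0.0138  1.4198] [[ 0.0174 -0.9998  0.0115]
 [-0.9899 -0.0188 -0.1407]
 [ 0.1409 -0.0089 -0.99  ]]
{'clock': 0.1, 'qpos': array([-1.2572,  0.5219, -0.0363,  1.5999,  0.0212,  1.0211, -0.1128]), 'qd': array([ 0.    , -0.0004,  0.0017, -0.0032,  0.0013,  0.001 , -0.0001]), 'joint_efforts': array([  0.004 , -92.8481,   1.9843, -37.0536,   0.0182,   0.0055,
        -0.    ]), 'position': array([0.234 , 0.5793, 0.2478]), 'tool_rot': array([3.1415, 0.001 , 1.1869]), 'force': array([ 0.098 , -0.454 , -0.5774]), 'moment': array([-0.021 ,  0.0415, -0.0338]), 'grip_width': 0.08521403562503134}
```

View pics/top0.png

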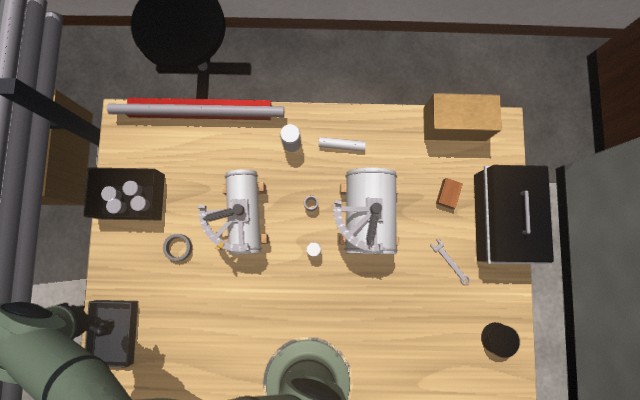

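View pics/scene0.png

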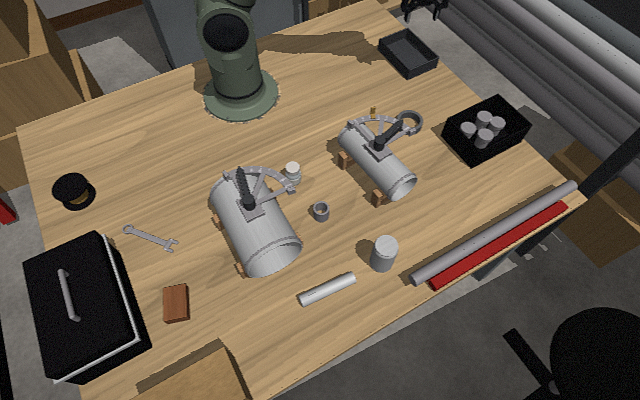

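```bash
python3 - <<'E'
from h import *
t=load('top');s=load('scene')
def crop(f,u,v,w,h,k): return cv2.resize(f['color'][v:v+h,u:u+w,::-1],None,fx=k,fy=k,interpolation=cv2.INTER_CUBIC)
a=np.hstack([crop(t,190,165,80,100,5),crop(t,325,165,80,100,5)])
cv2.imwrite('pics/c1.png',a)
b=np.hstack([crop(s,335,100,100,100,4),crop(s,205,155,100,100,4)])
cv2.imwrite('pics/c2.png',b)
E
```

```text
(no output)
```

View pics/c1.png

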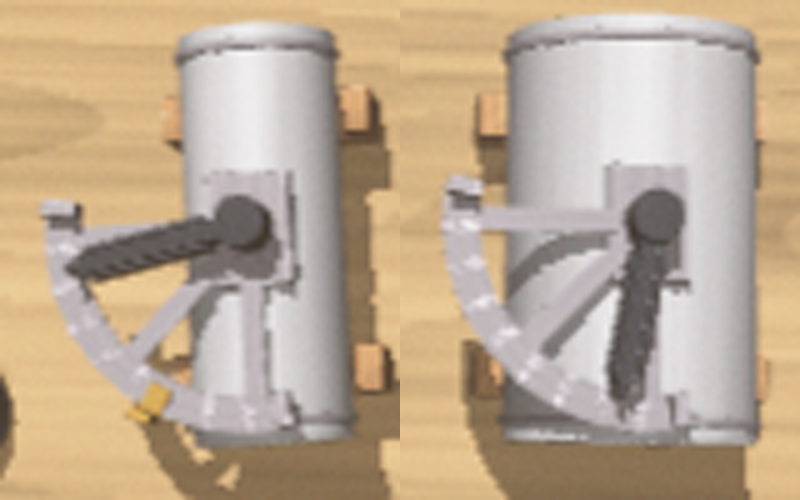

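View pics/c2.png

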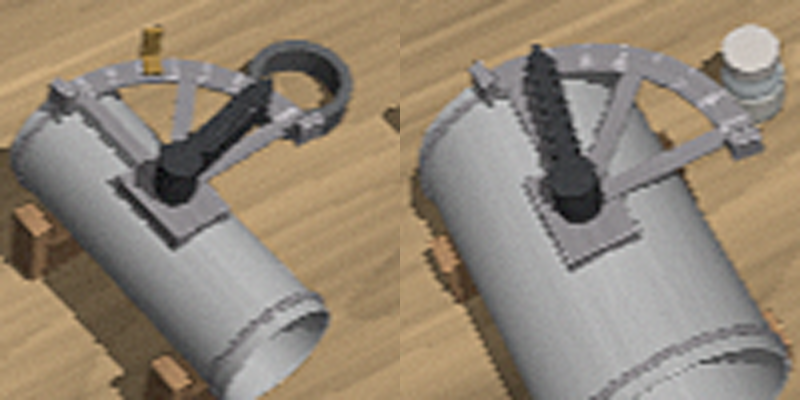

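The top view shows the narrow duct at the left with its arm near shut and the clip near its open end (crop 150,400). The wide duct is at the right with its arm near open. I'll fit the poses to points read from both views.

```bash
cat > fit.py <<'E'
from h import *
from scipy.optimize import least_squares
T=load('top');S=load('scene')
def pt(p,r,a,z):  # a: joint angle; direction = -x rotated clockwise by a
    th=np.pi+p[2]-a; return [p[0]+r*np.cos(th),p[1]+r*np.sin(th),z]
def model(p,z):
    L=0.076
    return [pt(p,0,0,z+.036),pt(p,.105,p[3],z+.032),pt(p,.113,-L,z+.017),pt(p,.113,np.pi/2+L,z+.017)]+([pt(p,.128,p[4],z+.028)] if len(p)>4 else [])
def conv(l,o,k): return (np.array(l,float)+.5)/k-.5+np.array(o)
def fit(name,z,t,s,p0):
    r=lambda p:np.r_[(proj(T,model(p,z))-t).ravel(),(proj(S,model(p,z))-s).ravel()]
    q=least_squares(r,p0,loss='soft_l1'); print(name,q.x,'\n',r(q.x).reshape(-1,2).round(1).tolist()); return q.x
E
python3 - <<'E'
from fit import *
np.set_printoptions(precision=4,suppress=True)
n=fit('narrow',.152,conv([(243,220),(72,266),(283,402),(60,206),(147,410)],(190,165),5),conv([(178,162),(265,88),(62,88),(305,122),(152,32)],(335,100),4),[.57,.23,0,1.2,.5])
w=fit('wide',.182,conv([(256,215),(224,410),(278,400),(63,183)],(325,165),5),conv([(175,190),(137,50),(85,72),(343,134)],(205,155),4),[.57,-.2,0,.2])
np.savez('fit.npz',n=n,w=w)
for f,u,v in((T,313,249),(T,311,203),(T,177,248)): print(dep(f,u,v))
E
```

```text
narrow [0.5475 0.2122 0.0876 1.3491 0.5327] 
 [[0.5, -1.5], [0.7, -0.4], [-1.8, 0.3], [0.6, 1.8], [-0.3, -0.5], [0.0, 0.5], [0.2, -1.2], [1.8, -0.4], [-0.9, -1.1], [-0.5, 0.9]]
wide [ 0.5562 -0.1931  0.0008  0.2025] 
 [[1.0, -2.1], [-0.0, -5.5], [-1.3, 0.2], [0.5, 1.5], [-0.6, -2.2], [-0.1, 0.6], [2.1, 0.3], [-0.5, -0.9]]
[ 0.4307 -0.01    0.0767]
[0.588  0.     0.0033]
[ 0.4271  0.4507 -0.0066]
```

```bash
cat > sil.py <<'E'
from fit import *
from scipy.optimize import minimize
def sil(f,h,th,z,k=8):
    m=np.zeros((400*1,640),np.float32); R=np.array([[np.cos(th),-np.sin(th)],[np.sin(th),np.cos(th)]])
    P=proj
    a=np.linspace(0,2*np.pi,24)
    cyl=[[.016*np.cos(t),.016*np.sin(t),z+q] for t in a for q in(0,.036)]
    bar=[[x,y,z+q] for x in(0,.1) for y in(-.01,.01) for q in(.006,.032)]
    nose=[[x,y,z+q] for x in(.1,.107) for y in(-.003,.003) for q in(.006,.032)]
    u0,v0=np.round(proj(f,[[h[0],h[1],z]])[0]).astype(int)-60
    big=np.zeros((120*k,120*k),np.uint8)
    for b in(cyl,bar,nose):
        b=np.array(b); b[:,:2]=b[:,:2]@R.T+h
        p=(P(f,b)-[u0,v0]+.5)*k
        cv2.fillConvexPoly(big,cv2.convexHull(p.astype(np.float32)).round().astype(np.int32),1)
    return cv2.resize(big.astype(np.float32),(120,120),interpolation=cv2.INTER_AREA),(u0,v0)
def darkmask(f,thr):
    return (f['color'].max(2)<thr).astype(np.float32)
def solve(x0,z,cams,thr=95):
    res=[]
    def cost(x,each=False):
        o=[]
        for f in cams:
            m,(u,v)=sil(f,x[:2],x[2],z); d=darkmask(f,thr)[v:v+120,u:u+120]
            near=cv2.dilate(m,np.ones((13,13)))>0
            o.append(np.abs(m-d)[near].sum()/m.sum())
        return o if each else sum(o)
    q=minimize(cost,x0,method='Nelder-Mead',options=dict(initial_simplex=np.array(x0)+np.array([[0,0,0],[.01,0,0],[0,.01,0],[0,0,.12]]),xatol=1e-4,fatol=1e-4))
    return q.x,cost(q.x,True)
def over(f,n,x,z,d,fn,extra=[]):
    k=6; m,(u,v)=sil(f,x[:2],x[2],z)
    im=cv2.resize(f['color'][v+10:v+110,u+10:u+110,::-1].copy(),None,fx=k,fy=k,interpolation=cv2.INTER_CUBIC)
    return im
E
python3 - <<'E'
from sil import *
np.set_printoptions(precision=4,suppress=True)
g=np.load('fit.npz')
for nm,z in(('n',.152),('w',.182)):
    p=g[nm]; x0=[p[0],p[1],np.pi+p[2]-p[3]]
    print(x0)
    for c in((T,S),(T,),(S,)): print(nm,*solve(x0,z,c))
E
```

```text
[np.float64(0.547480486404802), np.float64(0.21219906197565971), np.float64(1.880062763785817)]
n [0.5427 0.214  1.85  ] [np.float32(0.6849759), np.float32(0.45550928)]
n [0.5405 0.2152 1.8311] [np.float32(0.67518425)]
n [0.5432 0.2105 1.8394] [np.float32(0.45832083)]
[np.float64(0.556183107166702), np.float64(-0.19309576637582201), np.float64(2.9398476274054213)]
w [ 0.5497 -0.1928  2.9377] [np.float32(0.66413087), np.float32(0.22886962)]
w [ 0.544  -0.1883  2.9853] [np.float32(0.65511197)]
w [ 0.5503 -0.194   2.9312] [np.float32(0.22572878)]
```

```bash
cat > plan.py <<'E'
import numpy as np,sys
from scipy.spatial.transform import Rotation as Ro
def rows(p,R,wps,n):
    """straight rows from pose p,R to (x,y,z,yaw) in n steps"""
    out=[]; p=np.array(p,float)
    for w,k in zip(wps,n):
        R1=Ro.from_euler('z',w[3])*Ro.from_euler('x',np.pi)
        turn=(R.inv()*R1).as_rotvec(); st=(np.array(w[:3])-p)/k
        for i in range(k):
            s=R.inv().apply(st); d=turn/k
            out.append([*(s*1000).round(0).astype(int).tolist(),*np.degrees(d).round(1).tolist()])
            p=p+st; R=R*Ro.from_rotvec(d)
    return out
def show(wps,n):
    from workcell import bot
    s=bot.observe(); print(s['clock'],s['position'].round(4),s['tool_rot'].round(3),s['force'].round(1))
    r=rows(s['position'],Ro.from_euler('xyz',s['tool_rot']),wps,n)
    for i in range(0,len(r),8): print(r[i:i+8])
E
python3 -c "
from plan import *
show([(.40,.40,.32,.75),(.50,.0,.32,.1),(.474,-.215,.30,-.2)],[6,10,6])"
```

```text
0.1 [0.234  0.5793 0.2478] [3.142e+00 1.000e-03 1.187e+00] [ 0.1 -0.5 -0.6]
[[-17, 37, -12, 0.0, 0.0, 4.2], [-15, 38, -12, 0.0, 0.0, 4.2], [-12, 39, -12, 0.0, 0.0, 4.2], [-9, 40, -12, 0.0, 0.0, 4.2], [-6, 40, -12, 0.0, 0.0, 4.2], [-3, 41, -12, 0.0, 0.0, 4.2], [-20, 36, 0, -0.0, -0.0, 3.7], [-18, 37, 0, -0.0, -0.0, 3.7]]
[[-15, 38, 0, -0.0, -0.0, 3.7], [-13, 39, 0, -0.0, -0.0, 3.7], [-10, 40, 0, -0.0, -0.0, 3.7], [-7, 41, 0, -0.0, -0.0, 3.7], [-5, 41, 0, -0.0, -0.0, 3.7], [-2, 41, 0, -0.0, -0.0, 3.7], [1, 41, 0, -0.0, -0.0, 3.7], [3, 41, 0, -0.0, -0.0, 3.7]]
[[-8, 35, 3, 0.0, -0.0, 2.9], [-6, 36, 3, 0.0, -0.0, 2.9], [-4, 36, 3, 0.0, -0.0, 2.9], [-3, 36, 3, 0.0, -0.0, 2.9], [-1, 36, 3, 0.0, -0.0, 2.9], [1, 36, 3, 0.0, -0.0, 2.9]]
```

arm_command(targets=[[-17,37,-12,0,0,4.2],[-15,38,-12,0,0,4.2],[-12,39,-12,0,0,4.2],[-9,40,-12,0,0,4.2],[-6,40,-12,0,0,4.2],[-3,41,-12,0,0,4.2],[-20,36,0,0,0,3.7],[-18,37,0,0,0,3.7]], grip=0, grip_force=40)

```text
clock: 0.9
position: [0.4208, 0.3127, 0.3193]
tool_rot: [3.141, 0.006, 0.605]
force: [0.8, 0.2, -0.2]
grip_width: -0.0001
```

arm_command(targets=[[-15,38,0,0,0,3.7],[-13,39,0,0,0,3.7],[-10,40,0,0,0,3.7],[-7,41,0,0,0,3.7],[-5,41,0,0,0,3.7],[-2,41,0,0,0,3.7],[1,41,0,0,0,3.7],[3,41,0,0,0,3.7]])

```text
clock: 1.7
position: [0.493, -0.0225, 0.32]
tool_rot: [3.139, 0.005, 0.067]
force: [1.3, 1.4, -0.0]
grip_width: -0.0002
```

```bash
python3 -c "
from plan import *
show([(.474,-.22,.30,-.2),(.474,-.22,.30,-.2)],[7,1])"
```

```text
1.7 [ 0.493  -0.0225  0.32  ] [3.139 0.005 0.067] [ 1.3  1.4 -0. ]
[[-5, 28, 3, 0.0, 0.0, 2.2], [-4, 28, 3, 0.0, 0.0, 2.2], [-2, 28, 3, 0.0, 0.0, 2.2], [-1, 28, 3, 0.0, 0.0, 2.2], [0, 28, 3, 0.0, 0.0, 2.2], [1, 28, 3, 0.0, 0.0, 2.2], [2, 28, 3, 0.0, 0.0, 2.2], [0, 0, 0, -0.0, -0.0, -0.0]]
```

Tracking is good. Next I'll finish the approach, and both views should then be clear of the robot's arm at the left.

arm_command(targets=[[-5,28,3,0,0,2.2],[-4,28,3,0,0,2.2],[-2,28,3,0,0,2.2],[-1,28,3,0,0,2.2],[0,28,3,0,0,2.2],[1,28,3,0,0,2.2],[2,28,3,0,0,2.2],[0,0,0,0,0,0]])

```text
clock: 2.5
position: [0.47, -0.2319, 0.2982]
tool_rot: [3.135, 0.006, -0.222]
force: [-0.5, 0.4, -0.2]
grip_width: -0.0002
```

```bash
python3 - <<'E'
from sil import *
from plan import show
import fit
S=grab('scene');T=grab('top')
def crop(f,u,v,w,h,k): return cv2.resize(f['color'][v:v+h,u:u+w,::-1],None,fx=k,fy=k,interpolation=cv2.INTER_CUBIC)
cv2.imwrite('pics/c3.png',np.hstack([crop(S,185,90,130,150,3),crop(T,310,130,130,150,3)]))
show([(.474,-.22,.212,-.2)],[6])
x=solve([.55,-.193,2.94],.182,(S,))
print(x)
E
```

```text
2.6 [ 0.471  -0.2289  0.2982] [ 3.136  0.006 -0.218] [-0.2  1.2 -0.2]
[[0, -2, 14, 0.0, 0.1, -0.2], [0, -2, 14, 0.0, 0.1, -0.2], [0, -2, 14, 0.0, 0.1, -0.2], [0, -2, 14, 0.0, 0.1, -0.2], [0, -2, 14, 0.0, 0.1, -0.2], [0, -2, 14, 0.0, 0.1, -0.2]]
(array([ 0.55022541, -0.19331353,  2.93981313]), [np.float32(0.22685373)])
```

View pics/c3.png

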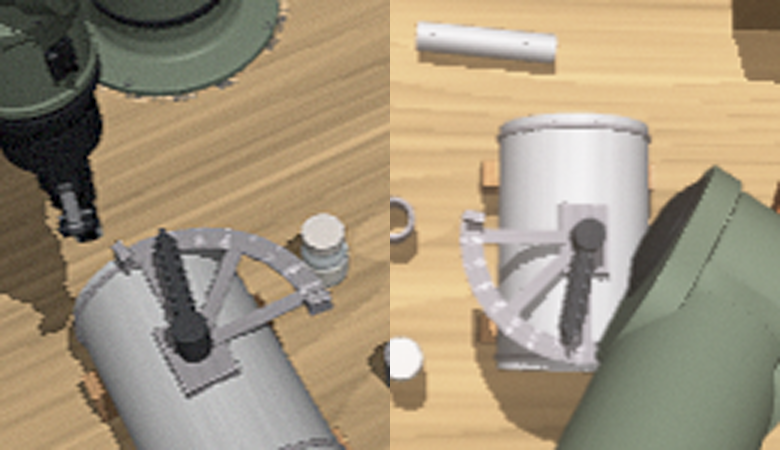

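The fingertip is at about scene pixel (213,168) and the path is clear. I'll check the fingertip length from that pixel and start the descent.

arm_command(targets=[[0,-2,14,0,0,0],[0,0,14,0,0,0],[0,0,14,0,0,0],[0,0,14,0,0,0],[0,0,12,0,0,0],[0,0,0,0,0,0]])

```text
clock: 3.2
position: [0.473, -0.2206, 0.228]
tool_rot: [3.139, 0.005, -0.207]
force: [-0.2, 0.0, 0.6]
grip_width: -0.0004
```

```bash
python3 - <<'E'
from h import *
f=load('scene')
for q in((213,168),(216,169)):
    print([onz(f,*q,z).round(3).tolist() for z in(.265,.275,.285)])
S=grab('scene')
def crop(f,u,v,w,h,k): return cv2.resize(f['color'][v:v+h,u:u+w,::-1],None,fx=k,fy=k,interpolation=cv2.INTER_CUBIC)
cv2.imwrite('pics/c4.png',crop(S,190,130,130,120,5))
print(bot.observe()['position'])
E
```

```text
[[0.458, -0.235, 0.265], [0.466, -0.235, 0.275], [0.473, -0.236, 0.285]]
[[0.465, -0.229, 0.265], [0.472, -0.23, 0.275], [0.48, -0.231, 0.285]]
[ 0.47330603 -0.22087921  0.22870969]
```

View pics/c4.png

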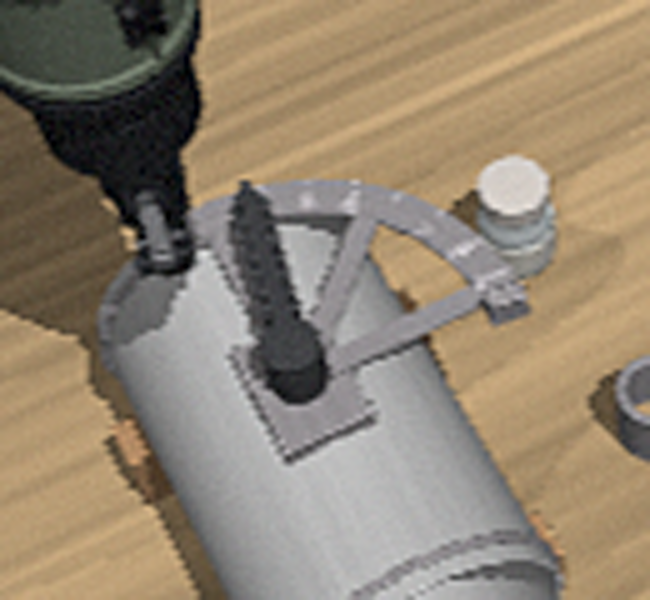

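```bash
cat > arc.py <<'E'
from plan import *
def arc(h,ths,z,off,r=.07,flip=np.pi,n=None):
    w=[]
    for t in ths:
        e=np.array([np.cos(t),np.sin(t)]); q=np.array([-e[1],e[0]])
        w.append((*(np.array(h)+r*e+off*q),z,t-flip))
    show(w,n or [1]*len(w))
E
python3 -c "
from arc import *
show([(.473,-.220,.213,-.2)],[3])
import workcell
arc((.55,-.193),[2.94]+list(np.arange(2.94,1.75,-.1)),.213,.021,n=[3]+[1]*12)"
```

```text
3.25 [ 0.4733 -0.2209  0.2287] [ 3.139  0.004 -0.207] [ 0.5 -0.   0.3]
[[0, 0, 5, 0.0, 0.1, -0.1], [0, 0, 5, 0.0, 0.1, -0.1], [0, 0, 5, 0.0, 0.1, -0.1]]
3.25 [ 0.4733 -0.2209  0.2287] [ 3.139  0.004 -0.207] [ 0.5 -0.   0.3]
[[0, -7, 5, 0.0, 0.1, -0.1], [0, -7, 5, 0.0, 0.1, -0.1], [0, -7, 5, 0.0, 0.1, -0.1], [0, 0, 0, -0.0, -0.0, -0.0], [-2, -7, 0, -0.0, -0.0, 5.7], [-2, -7, 0, 0.0, -0.0, 5.7], [-2, -7, 0, 0.0, -0.0, 5.7], [-2, -7, 0, 0.0, -0.0, 5.7]]
[[-2, -7, 0, -0.0, -0.0, 5.7], [-2, -7, 0, 0.0, -0.0, 5.7], [-2, -7, 0, -0.0, -0.0, 5.7], [-2, -7, 0, 0.0, -0.0, 5.7], [-2, -7, 0, 0.0, -0.0, 5.7], [-2, -7, 0, 0.0, -0.0, 5.7], [-2, -7, 0, 0.0, -0.0, 5.7]]
```

arm_command(targets=[[0,0,5,0,0,0],[0,0,5,0,0,0],[0,0,5,0,0,0],[0,-6,0,0,0,0],[0,-6,0,0,0,0],[0,-6,0,0,0,0],[0,-4,0,0,0,0]])

```text
clock: 3.95
position: [0.479, -0.1977, 0.2142]
tool_rot: [3.139, 0.002, -0.207]
force: [-2.7, -3.3, -0.5]
grip_width: 0.0
```

arm_command(targets=[[-2,-7,0,0,0,5.7],[-2,-7,0,0,0,5.7],[-2,-7,0,0,0,5.7],[-2,-7,0,0,0,5.7]])

```text
clock: 4.35
position: [0.4814, -0.1687, 0.2148]
tool_rot: [3.138, -0.002, -0.619]
force: [-0.3, -3.7, -1.4]
grip_width: 0.0
```

```bash
python3 -c "
from arc import *
arc((.55,-.193),[2.5,2.4,2.3,2.2,2.1,2.0,1.9,1.8],.213,.021)"
```

```text
4.35 [ 0.4814 -0.1687  0.2148] [ 3.138e+00 -2.000e-03 -6.190e-01] [-0.3 -3.7 -1.4]
[[-1, -1, 2, 0.2, -0.1, 1.3], [-2, -7, 0, -0.0, -0.0, 5.7], [-2, -7, 0, 0.0, -0.0, 5.7], [-2, -7, 0, 0.0, -0.0, 5.7], [-2, -7, 0, 0.0, -0.0, 5.7], [-2, -7, 0, -0.0, -0.0, 5.7], [-2, -7, 0, 0.0, -0.0, 5.7], [-2, -7, 0, 0.0, -0.0, 5.7]]
```

arm_command(targets=[[-1,-1,1,0,0,1.3],[-2,-7,0,0,0,5.7],[-2,-7,0,0,0,5.7],[-2,-7,0,0,0,5.7],[-2,-7,0,0,0,5.7],[-2,-7,0,0,0,5.7],[-2,-7,0,0,0,5.7]])

```text
clock: 5.05
position: [0.5054, -0.1326, 0.2141]
tool_rot: [3.139, -0.006, -1.251]
force: [-1.6, -2.8, 0.1]
grip_width: 0.0003
```

```bash
python3 -c "
from arc import *
arc((.55,-.193),[1.8,1.75,1.7,1.65,1.6,1.57,1.54,1.5],.213,.021)"
```

```text
5.05 [ 0.5054 -0.1326  0.2141] [ 3.139 -0.006 -1.251] [-1.6 -2.8  0.1]
[[0, -9, 1, 0.1, -0.3, 5.2], [-1, -4, 0, 0.0, -0.0, 2.9], [-1, -4, 0, -0.0, -0.0, 2.9], [-1, -4, 0, 0.0, -0.0, 2.9], [-1, -4, 0, -0.0, -0.0, 2.9], [-1, -2, 0, 0.0, -0.0, 1.7], [-1, -2, 0, -0.0, -0.0, 1.7], [-1, -3, 0, 0.0, -0.0, 2.3]]
```

arm_command(targets=[[0,-7,0,0,0,5.2],[-1,-4,0,0,0,2.9],[-1,-4,0,0,0,2.9],[-1,-4,0,0,0,2.9],[-1,-4,0,0,0,2.9],[-1,-2,0,0,0,1.0]])

```text
clock: 5.65
position: [0.5281, -0.122, 0.2134]
tool_rot: [3.136, -0.005, -1.563]
force: [-2.3, -1.4, -0.1]
grip_width: -0.0001
```

```bash
python3 -c "
from arc import *
arc((.55,-.193),[1.57],.213,.021)"
```

```text
5.65 [ 0.5281 -0.122   0.2134] [ 3.136 -0.005 -1.563] [-2.3 -1.4 -0.1]
[[1, -1, 0, 0.3, -0.3, 0.5]]
```

arm_command(targets=[[0,-2,0,0,0,0],[0,-2,0,0,0,0]])

```text
clock: 5.85
position: [0.5297, -0.1218, 0.213]
tool_rot: [3.131, -0.003, -1.56]
force: [-25.5, 2.0, 18.9]
grip_width: -0.0001
```

arm_command(targets=[[0,-2,0,0,0,0],[0,-2,0,0,0,0]])

```text
clock: 6.05
position: [0.5297, -0.1221, 0.2127]
tool_rot: [3.123, -0.0, -1.557]
force: [-16.4, 1.1, 11.4]
grip_width: -0.0
```

The force jumped and the tool stalled, so the wide arm is at its stop. I'll back off, rise and look.

arm_command(targets=[[0,10,0,0,0,0],[0,10,0,0,0,0],[0,10,0,0,0,0],[0,0,-30,0,0,0],[0,0,-40,0,0,0],[0,0,-40,0,0,0],[0,0,0,0,0,0]])

```text
clock: 6.75
position: [0.497, -0.123, 0.3265]
tool_rot: [3.122, 0.001, -1.551]
force: [0.0, 0.0, -0.5]
grip_width: 0.0001
```

```bash
python3 - <<'E'
from sil import *
from arc import *
S=grab('scene');T=grab('top')
def crop(f,u,v,w,h,k): return cv2.resize(f['color'][v:v+h,u:u+w,::-1],None,fx=k,fy=k,interpolation=cv2.INTER_CUBIC)
cv2.imwrite('pics/c5.png',np.hstack([crop(S,205,155,100,100,4),crop(S,335,100,100,100,4)]))
cv2.imwrite('pics/c5t.png',T['color'][...,::-1])
print(solve([.55,-.193,1.571],.182,(S,)),solve([.543,.213,1.85],.152,(S,)))
# narrow approach: finger on clockwise side of arm (smaller th) offset -.045
arc((.543,.213),[1.85],.30,-.045,flip=np.pi)
E
```

```text
(array([ 0.55134225, -0.19331504,  1.57135777]), [np.float32(0.1776516)]) (array([0.54325608, 0.210955  , 1.83442596]), [np.float32(0.4242652)])
6.85 [ 0.496  -0.122   0.3231] [ 3.118e+00  2.000e-03 -1.551e+00] [0.1 0.1 0. ]
[[-413, -80, 22, 1.3, 0.3, -14.9]]
```

View pics/c5.png

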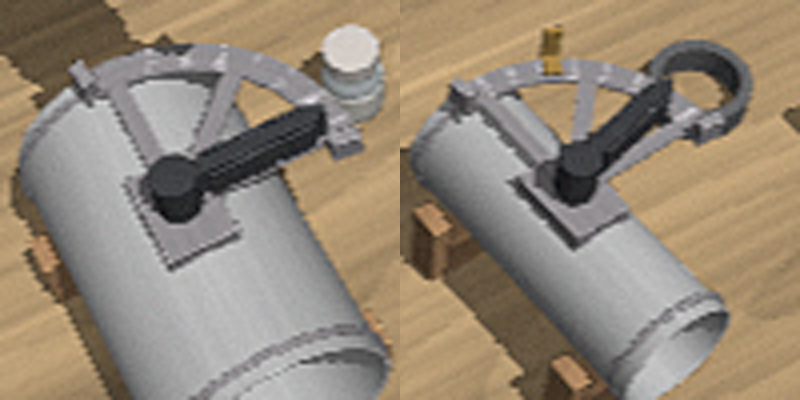

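Picture: the wide arm lies square across against its shut lug (silhouette fit 1.571). Next I'll move to the narrow duct and refine the clip and arm directions.

```bash
python3 - <<'E'
from sil import *
from arc import *
np.set_printoptions(precision=4,suppress=True)
for thr in(60,75,95,115):
    print(thr,solve([.543,.212,1.845],.152,(S,),thr),solve([.543,.212,1.845],.152,(T,),thr))
# clip
def cpts(h,th,z):
    e=np.array([np.cos(th),np.sin(th)]);q=np.array([-e[1],e[0]])
    f=lambda xs,zs:np.array([[*(np.array(h)+x*e+y*q),z+k] for x in xs for y in(-.007,.007) for k in zs])
    return [f((.125,.131),(0,.028)),f((.108,.131),(0,.003))]
def csil(f,h,th,z,o,k=8):
    b=np.zeros((60*k,60*k),np.uint8)
    for P in cpts(h,th,z):
        cv2.fillConvexPoly(b,cv2.convexHull(((proj(f,P)-o+.5)*k).astype(np.float32)).round().astype(np.int32),1)
    return cv2.resize(b.astype(np.float32),(60,60),interpolation=cv2.INTER_AREA)
for nm,f,o in(('S',S,(343,85)),('T',T,(190,215))):
    c=f['color'].astype(int)[o[1]:o[1]+60,o[0]:o[0]+60]
    hsv=cv2.cvtColor(c.astype(np.uint8),cv2.COLOR_RGB2HSV); m=((hsv[...,1]>150)&(abs(hsv[...,0].astype(int)-21)<8)).astype(float)
    ys,xs=np.nonzero(m); print(nm,len(xs),xs.mean()+o[0],ys.mean()+o[1])
    for h in((.543,.2115),(.5475,.2122)):
        L=[(np.abs(csil(f,h,t,.152,o)-m).sum(),t) for t in np.arange(2.5,2.9,.01)]
        print(h,min(L),csil(f,h,min(L)[1],.152,o).sum())
show([(.545,.10,.31,-1.4),(.57,.297,.30,-1.29)],[6,6])
E
```

```text
60 (array([0.5445, 0.2137, 1.8607]), [np.float32(0.6459535)]) (array([0.543, 0.212, 1.845]), [np.float32(1.0)])
75 (array([0.5438, 0.2129, 1.8626]), [np.float32(0.38203794)]) (array([0.5315, 0.2027, 1.3158]), [np.float32(0.97221285)])
95 (array([0.5434, 0.2112, 1.8388]), [np.float32(0.42307547)]) (array([0.5414, 0.2148, 1.8493]), [np.float32(0.781077)])
115 (array([0.5427, 0.2139, 1.8446]), [np.float32(0.49606895)]) (array([0.5416, 0.2154, 1.8435]), [np.float32(0.18878224)])
S 26 372.2692307692308 112.11538461538461
(0.543, 0.2115) (np.float64(36.796875), np.float64(2.6599999999999966)) 61.015625
(0.5475, 0.2122) (np.float64(42.484375), np.float64(2.6699999999999964)) 61.171875
T 0 nan nan
(0.543, 0.2115) (np.float64(44.328125), np.float64(2.8899999999999917)) 44.328125
(0.5475, 0.2122) (np.float64(43.90625), np.float64(2.879999999999992)) 43.90625
6.85 [ 0.496  -0.122   0.3231] [ 3.118  0.002 -1.551] [0.1 0.1 0. ]
[[-37, -9, 2, 0.2, 0.0, -1.4], [-37, -10, 2, 0.2, 0.0, -1.4], [-36, -11, 2, 0.2, 0.0, -1.4], [-36, -12, 2, 0.2, 0.0, -1.4], [-36, -13, 2, 0.2, 0.0, -1.4], [-35, -13, 2, 0.2, 0.0, -1.4], [-32, -10, 2, -0.0, 0.0, -1.1], [-31, -10, 2, -0.0, 0.0, -1.1]]
[[-31, -11, 2, -0.0, 0.0, -1.1], [-31, -11, 2, -0.0, 0.0, -1.1], [-31, -12, 2, -0.0, 0.0, -1.1], [-31, -13, 2, -0.0, 0.0, -1.1]]<stdin>:19: RuntimeWarning: Mean of empty slice.
  ret = ret.dtype.type(ret / rcount)
```

arm_command(targets=[[-37,-9,2,0.2,0,-1.4],[-37,-10,2,0.2,0,-1.4],[-36,-11,2,0.2,0,-1.4],[-36,-12,2,0.2,0,-1.4],[-36,-13,2,0.2,0,-1.4],[-35,-13,2,0.2,0,-1.4],[-32,-10,2,0,0,-1.1],[-31,-10,2,0,0,-1.1]])

```text
clock: 7.65
position: [0.5507, 0.1722, 0.298]
tool_rot: [3.132, 0.005, -1.365]
force: [1.6, -0.2, -0.0]
grip_width: -0.0
```

arm_command(targets=[[-31,-11,2,0,0,-1.1],[-31,-11,2,0,0,-1.1],[-31,-12,2,0,0,-1.1],[-31,-13,2,0,0,-1.1],[0,0,0,0,0,0]])

```text
clock: 8.15
position: [0.5634, 0.3133, 0.2811]
tool_rot: [3.123, 0.006, -1.277]
force: [-0.4, 0.4, -0.3]
grip_width: -0.0005
```

```bash
cat >> sil.py <<'E'
def cpts(h,th,z):
    e=np.array([np.cos(th),np.sin(th)]);q=np.array([-e[1],e[0]])
    f=lambda xs,zs:np.array([[*(np.array(h)+x*e+y*q),z+k] for x in xs for y in(-.007,.007) for k in zs])
    return [f((.125,.131),(0,.028)),f((.108,.131),(0,.003))]
def csil(f,h,th,z,o,k=8):
    b=np.zeros((60*k,60*k),np.uint8)
    for P in cpts(h,th,z):
        cv2.fillConvexPoly(b,cv2.convexHull(((proj(f,P)-o+.5)*k).astype(np.float32)).round().astype(np.int32),1)
    return cv2.resize(b.astype(np.float32),(60,60),interpolation=cv2.INTER_AREA)
def clipfit(f,h,sat,verbose=True):
    o=np.round(proj(f,[[h[0]-.115,h[1]+.05,.16]])[0]).astype(int)-30
    hsv=cv2.cvtColor(f['color'][o[1]:o[1]+60,o[0]:o[0]+60],cv2.COLOR_RGB2HSV).astype(int)
    m=((hsv[...,1]>sat)&(abs(hsv[...,0]-21)<9)).astype(np.uint8)
    n,l,st,ce=cv2.connectedComponentsWithStats(m); ce=ce+o
    t0=proj(f,[[h[0]-.115,h[1]+.053,.16]])[0]
    i=1+np.argmin([np.hypot(*(ce[j]-t0)) if st[j][4]>4 else 99 for j in range(1,n)]) if n>1 else 0
    m=(l==i).astype(float)
    C=[(round(float(np.abs(csil(f,h,t,.152,o)-m).sum()/m.sum()),2),round(float(t),3)) for t in np.arange(2.5,2.9,.005)]
    # centroid-based
    g=np.stack(np.meshgrid(np.arange(60),np.arange(60)),-1)+o
    cc=[(np.hypot(*((csil(f,h,t,.152,o)[...,None]*g).sum((0,1))/csil(f,h,t,.152,o).sum()-ce[i])).round(2),round(float(t),3)) for t in np.arange(2.5,2.9,.005)]
    return sat,int(m.sum()),csil(f,h,2.69,.152,o).sum(),ce[i].round(1).tolist(),min(C),min(cc)
E
python3 - <<'E'
from sil import *
from arc import *
for n,f in(('T',T),('S',S)):
    for s in(100,115,130): print(n,clipfit(f,(.5425,.2142),s))
arc((.5425,.2142),[1.848],.18,-.045,n=[7])
E
```

```text
T (100, 21, np.float32(46.328125), [224.3, 237.4], (3.11, 2.865), (np.float64(9.14), 2.675))
T (115, 36, np.float32(46.328125), [219.6, 245.8], (0.36, 2.67), (np.float64(0.44), 2.67))
T (130, 31, np.float32(46.328125), [219.6, 245.6], (0.54, 2.665), (np.float64(0.31), 2.67))
S (100, 58, np.float32(61.875), [372.6, 112.2], (0.18, 2.665), (np.float64(0.17), 2.665))
S (115, 48, np.float32(61.875), [372.5, 112.2], (0.28, 2.67), (np.float64(0.23), 2.67))
S (130, 44, np.float32(61.875), [372.5, 111.9], (0.4, 2.67), (np.float64(0.47), 2.67))
8.15 [0.5634 0.3133 0.2811] [ 3.123  0.006 -1.277] [-0.4  0.4 -0.3]
[[3, 0, 14, 0.1, 0.1, 0.1], [3, 0, 14, 0.1, 0.1, 0.1], [3, 0, 14, 0.1, 0.1, 0.1], [3, 0, 14, 0.1, 0.1, 0.1], [3, 0, 14, 0.1, 0.1, 0.1], [3, 0, 14, 0.1, 0.1, 0.1], [3, 0, 14, 0.1, 0.1, 0.1]]
```

The clip direction is 2.668 rad in both views. I'll descend beside the narrow arm on its far side.

arm_command(targets=[[3,0,14,0.1,0.1,0.1],[3,0,14,0.1,0.1,0.1],[3,0,14,0.1,0.1,0.1],[3,0,14,0.1,0.1,0.1],[3,0,14,0.1,0.1,0.1],[3,0,14,0.1,0.1,0],[3,0,12,0.1,0.1,0]])

```text
clock: 8.85
position: [0.5644, 0.285, 0.1713]
tool_rot: [3.128, -0.01, -1.291]
force: [0.4, 0.2, -0.5]
grip_width: -0.0
```

```bash
python3 -c "
from arc import *
arc((.5425,.2142),[1.848]+list(np.arange(1.93,2.58,.08)),.183,-.021,n=[4]+[1]*9)"
```

```text
8.85 [0.5644 0.285  0.1713] [ 3.128 -0.01  -1.291] [ 0.4  0.2 -0.5]
[[-2, 5, -3, 0.2, -0.1, 0.0], [-2, 5, -3, 0.2, -0.1, 0.0], [-2, 5, -3, 0.2, -0.1, 0.0], [-2, 5, -3, 0.2, -0.1, 0.0], [-1, 6, 0, -0.0, 0.0, -4.7], [-1, 6, 0, -0.0, 0.0, -4.6], [-1, 6, 0, -0.0, 0.0, -4.6], [-1, 6, 0, 0.0, 0.0, -4.6]]
[[-1, 6, 0, -0.0, 0.0, -4.6], [-1, 6, 0, -0.0, 0.0, -4.6], [-1, 6, 0, 0.0, 0.0, -4.6], [-1, 6, 0, 0.0, 0.0, -4.6], [-1, 6, 0, 0.0, 0.0, -4.6]]
```

arm_command(targets=[[-2,0,-6,0.2,0,0],[-2,0,-5,0.2,0,0],[0,0,0,0,0,0]])

```text
clock: 9.15
position: [0.5624, 0.287, 0.1809]
tool_rot: [3.132, -0.012, -1.294]
force: [0.8, -0.1, 0.5]
grip_width: 0.0001
```

arm_command(targets=[[-2,5,0,0.2,0,0],[-1,5,0,0,0,0],[-1,5,0,0,0,0],[0,4,0,0,0,0]])

```text
clock: 9.55
position: [0.5421, 0.2865, 0.1825]
tool_rot: [3.139, -0.01, -1.293]
force: [4.1, 3.3, -3.5]
grip_width: 0.0004
```

```bash
python3 -c "
from arc import *
arc((.5425,.2142),list(np.arange(1.93,2.52,.08)),.183,-.021)"
```

```text
9.55 [0.5421 0.2865 0.1825] [ 3.139 -0.01  -1.293] [ 4.1  3.3 -3.5]
[[-2, 4, -1, 0.2, -0.6, -4.6], [-1, 6, 0, 0.0, 0.0, -4.6], [-1, 6, 0, -0.0, 0.0, -4.6], [-1, 6, 0, 0.0, 0.0, -4.6], [-1, 6, 0, -0.0, 0.0, -4.6], [-1, 6, 0, -0.0, 0.0, -4.6], [-1, 6, 0, 0.0, 0.0, -4.6], [-1, 6, 0, 0.0, 0.0, -4.6]]
```

arm_command(targets=[[-2,4,0,0,-0.5,-4.6],[-1,6,0,0,0,-4.6],[-1,6,0,0,0,-4.6],[-1,6,0,0,0,-4.6],[-1,6,0,0,0,-4.6],[-1,6,0,0,0,-4.6],[0,0,0,0,0,0]])

```text
clock: 10.25
position: [0.5078, 0.2784, 0.1833]
tool_rot: [-3.139, -0.002, -0.79]
force: [0.6, -0.2, -0.4]
grip_width: 0.0003
```

```bash
python3 -c "
from sil import *
from arc import *
S=grab('scene');T=grab('top')
for f,t in((S,75),(S,95),(T,115)): print(solve([.5425,.2142,2.33],.152,(f,),t))
arc((.5425,.2142),[2.33,2.4,2.45,2.5,2.55,2.6],.183,-.021)
def crop(f,u,v,w,h,k): return cv2.resize(f['color'][v:v+h,u:u+w,::-1],None,fx=k,fy=k,interpolation=cv2.INTER_CUBIC)
cv2.imwrite('pics/c6.png',np.hstack([crop(S,335,85,100,100,4),crop(T,180,165,100,100,4)]))
"
```

```text
(array([0.54445092, 0.21378026, 2.38951601]), [np.float32(0.6209762)])
(array([0.54343142, 0.21550111, 2.37082435]), [np.float32(0.9614596)])
(array([0.54131668, 0.2143079 , 2.39887069]), [np.float32(1.0217947)])
10.35 [0.5083 0.2786 0.1832] [-3.139e+00 -2.000e-03 -7.940e-01] [0.2 0.4 0.1]
[[0, -2, 0, -0.1, -0.1, 1.0], [-1, 5, 0, -0.0, 0.0, -4.0], [-1, 4, 0, -0.0, 0.0, -2.9], [-1, 4, 0, -0.0, 0.0, -2.9], [-1, 4, 0, 0.0, 0.0, -2.9], [-1, 4, 0, 0.0, 0.0, -2.9]]
```

View pics/c6.png

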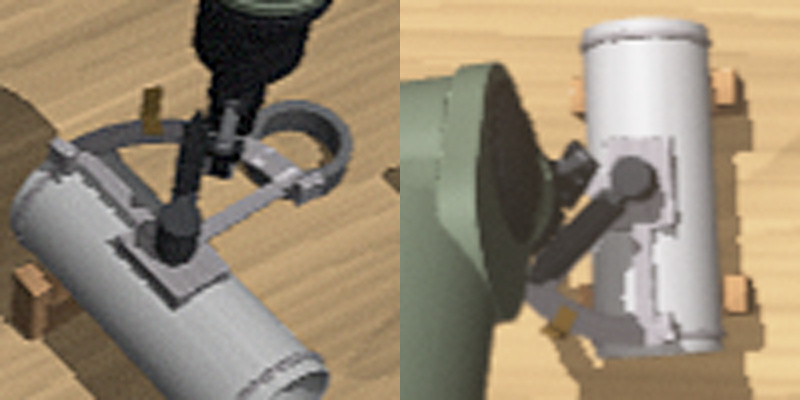

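arm_command(targets=[[-1,3,0,0,0,-2.3],[-1,3,0,0,0,-2.3],[-1,3,0,0,0,-2.3],[0,3,0,0,0,-2.3],[-1,3,0,0,0,-2.3],[0,0,0,0,0,0]])

```text
clock: 10.95
position: [0.4976, 0.2714, 0.1833]
tool_rot: [-3.137, -0.005, -0.6]
force: [0.0, -0.4, 0.3]
grip_width: -0.0001
```

arm_command(targets=[[0,-10,0,0,0,0],[0,-15,0,0,0,0],[0,0,-30,0,0,0],[0,0,-40,0,0,0],[0,0,-40,0,0,0],[40,0,0,0,0,0],[40,0,0,0,0,0],[0,0,0,0,0,0]])

```text
clock: 11.75
position: [0.5807, 0.2523, 0.298]
tool_rot: [-3.14, -0.006, -0.61]
force: [0.3, -0.3, -0.1]
grip_width: 0.0001
```

```bash
python3 -c "
from sil import *
S=grab('scene');T=grab('top')
for f,t in((S,60),(S,75),(S,95),(T,95),(T,115)): print(solve([.5425,.2142,2.6],.152,(f,),t))
for f in(S,T):
  for s in(115,130):print(clipfit(f,(.5425,.2142),s))
def crop(f,u,v,w,h,k): return cv2.resize(f['color'][v:v+h,u:u+w,::-1],None,fx=k,fy=k,interpolation=cv2.INTER_CUBIC)
cv2.imwrite('pics/c7.png',np.hstack([crop(S,345,95,80,80,5),crop(T,190,175,80,80,5)]))
"
```

```text
(array([0.54293355, 0.21617144, 2.56511382]), [np.float32(0.27156493)])
(array([0.54271902, 0.21553165, 2.55434479]), [np.float32(0.25636747)])
(array([0.54113014, 0.21831632, 2.5883606 ]), [np.float32(0.6038926)])
(array([0.54223574, 0.21759652, 2.58627087]), [np.float32(0.21907389)])
(array([0.54204056, 0.21476702, 2.55036202]), [np.float32(0.17776938)])
(115, 47, np.float32(61.875), [372.5, 112.0], (0.31, 2.67), (np.float64(0.36), 2.67))
(130, 43, np.float32(61.875), [372.5, 111.9], (0.42, 2.67), (np.float64(0.47), 2.67))
(115, 35, np.float32(46.328125), [219.4, 245.8], (0.41, 2.665), (np.float64(0.59), 2.665))
(130, 30, np.float32(46.328125), [219.5, 245.7], (0.59, 2.67), (np.float64(0.43), 2.67))
```

View pics/c7.png

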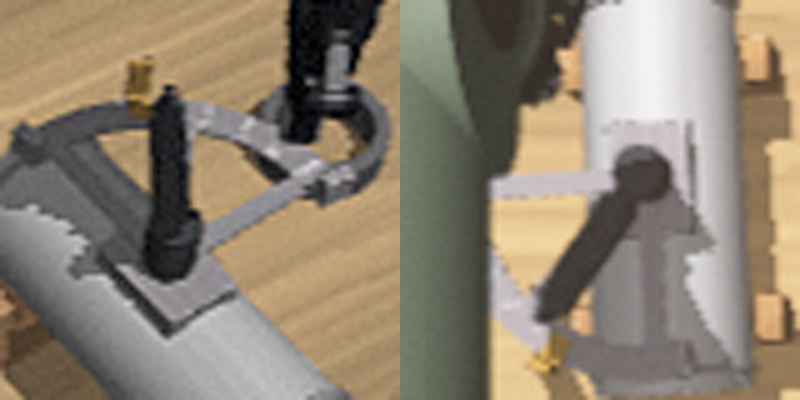

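Picture: the arm is just short of the clip. Arm ≈2.56, clip ≈2.67, so about 0.11 rad remains. I'll go back down behind it.

```bash
cat >> sil.py <<'E'
from scipy.optimize import minimize_scalar
def armfix(f,h,thr,z=.152,b=(2.4,2.9)):
    def c(t):
        m,(u,v)=sil(f,h,t,z); d=darkmask(f,thr)[v:v+120,u:u+120]; near=cv2.dilate(m,np.ones((9,9)))>0
        return float(np.abs(m-d)[near].sum()/m.sum())
    g=np.arange(*b,.005); L=[c(t) for t in g]; return round(float(g[np.argmin(L)]),3),round(min(L),2)
E
python3 -c "
from sil import *
from arc import *
for h in((.5425,.2145),(.5425,.216)):
  print(h,[armfix(S,h,t) for t in(60,75)],[armfix(T,h,t) for t in(95,105,115)],clipfit(S,h,100)[-2:],clipfit(T,h,115)[-2:])
arc((.5425,.215),[2.6],.298,-.05,r=.069,n=[4])
"
```

```text
(0.5425, 0.2145) [(2.545, 0.26), (2.53, 0.22)] [(2.555, 0.22), (2.555, 0.16), (2.555, 0.16)] ((0.2, 2.665), (np.float64(0.36), 2.67)) ((0.4, 2.67), (np.float64(0.52), 2.67))
(0.5425, 0.216) [(2.55, 0.25), (2.565, 0.21)] [(2.555, 0.22), (2.57, 0.16), (2.57, 0.16)] ((0.21, 2.68), (np.float64(0.18), 2.68)) ((0.36, 2.675), (np.float64(0.27), 2.68))
11.85 [0.5779 0.2552 0.2971] [-3.141 -0.004 -0.607] [ 0.   0.6 -0.4]
[[-20, 2, 0, -0.0, -0.1, -0.9], [-20, 2, 0, -0.0, -0.1, -0.9], [-20, 1, 0, -0.0, -0.1, -0.9], [-20, 1, 0, -0.0, -0.1, -0.9]]
```

arm_command(targets=[[-20,2,0,0,0,-0.9],[-20,2,0,0,0,-0.9],[-20,1,0,0,0,-0.9],[-20,1,0,0,0,-0.9],[0,0,0,0,0,0]])

```text
clock: 12.35
position: [0.502, 0.3004, 0.2949]
tool_rot: [3.139, -0.001, -0.542]
force: [0.0, 1.1, 1.2]
grip_width: 0.0001
```

```bash
python3 -c "
from arc import *
arc((.5425,.215),[2.6],.183,-.045,r=.069,n=[8])
"
```

```text
12.35 [0.502  0.3004 0.2949] [ 3.139e+00 -1.000e-03 -5.420e-01] [0.  1.1 1.2]
[[1, 1, 14, 0.0, -0.0, -0.0], [1, 1, 14, 0.0, -0.0, -0.0], [1, 1, 14, 0.0, -0.0, -0.0], [1, 1, 14, 0.0, -0.0, -0.0], [1, 1, 14, 0.0, -0.0, -0.0], [1, 1, 14, 0.0, -0.0, -0.0], [1, 1, 14, 0.0, -0.0, -0.0], [1, 1, 14, 0.0, -0.0, -0.0]]
```

arm_command(targets=[[1,1,14,0,0,0],[1,1,14,0,0,0],[1,1,14,0,0,0],[1,1,14,0,0,0],[1,1,14,0,0,0],[1,1,14,0,0,0],[1,1,14,0,0,0],[0,0,6,0,0,0]])

```text
clock: 13.15
position: [0.5043, 0.2878, 0.1789]
tool_rot: [3.133, -0.001, -0.549]
force: [0.0, 0.7, 0.1]
grip_width: 0.0001
```

```bash
python3 -c "
from arc import *
arc((.5425,.215),[2.6,2.63,2.66],.183,-.023,r=.069,n=[5,2,2])
"
```

```text
13.15 [0.5043 0.2878 0.1789] [ 3.133e+00 -1.000e-03 -5.490e-01] [0.  0.7 0.1]
[[0, 4, -1, 0.1, -0.0, -0.1], [0, 4, -1, 0.1, -0.0, -0.1], [0, 4, -1, 0.1, -0.0, -0.1], [0, 4, -1, 0.1, -0.0, -0.1], [0, 4, -1, 0.1, -0.0, -0.1], [0, 1, 0, -0.0, 0.0, -0.9], [0, 1, 0, -0.0, 0.0, -0.9], [0, 1, 0, 0.0, 0.0, -0.9]]
[[0, 1, 0, 0.0, 0.0, -0.9]]
```

arm_command(targets=[[0,4,-1,0.1,0,0],[0,4,-1,0.1,0,0],[0,4,-1,0.1,0,0],[0,4,-1,0.1,0,0],[0,3,0,0,0,0],[0,0,0,0,0,0]])

```text
clock: 13.75
position: [0.4941, 0.2697, 0.1834]
tool_rot: [3.141, -0.001, -0.551]
force: [-0.0, 0.0, -0.6]
grip_width: -0.0004
```

```bash
python3 -c "
from arc import *
arc((.5425,.215),[2.63,2.66,2.673],.183,-.023,r=.069,n=[2,2,1])
"
```

```text
13.75 [0.4941 0.2697 0.1834] [ 3.141e+00 -1.000e-03 -5.510e-01] [-0.   0.  -0.6]
[[0, 0, 0, 0.0, -0.0, -1.1], [0, 0, 0, 0.0, -0.0, -1.1], [0, 1, 0, -0.0, 0.0, -0.9], [0, 1, 0, -0.0, 0.0, -0.9], [0, 1, 0, -0.0, 0.0, -0.7]]
```

arm_command(targets=[[0,1,0,0,0,-1.2],[0,1,0,0,0,-1.2],[-0.5,1,0,0,0,-1.2],[0,0,0,0,0,0]])

```text
clock: 14.15
position: [0.4921, 0.2682, 0.1838]
tool_rot: [-3.141, -0.001, -0.481]
force: [0.4, 1.3, 0.0]
grip_width: 0.0
```

arm_command(targets=[[0,-10,0,0,0,0],[0,-15,0,0,0,0],[0,0,-30,0,0,0],[0,0,-40,0,0,0],[0,0,-40,0,0,0],[40,0,0,0,0,0],[40,0,0,0,0,0],[0,0,0,0,0,0]])

```text
clock: 14.95
position: [0.5777, 0.2578, 0.2985]
tool_rot: [3.139, -0.002, -0.476]
force: [-0.6, -1.1, -0.5]
grip_width: -0.0001
```

```bash
python3 -c "
from sil import *
S=grab('scene');T=grab('top')
for f,t in((S,60),(S,75),(T,95),(T,115)): print(solve([.5425,.215,2.63],.152,(f,),t))
for h in((.5425,.2145),(.5425,.216)):
  print(h,[armfix(S,h,t) for t in(60,75)],[armfix(T,h,t) for t in(95,105,115)],clipfit(S,h,100)[-2:],clipfit(T,h,115)[-2:])
def crop(f,u,v,w,h,k): return cv2.resize(f['color'][v:v+h,u:u+w,::-1],None,fx=k,fy=k,interpolation=cv2.INTER_CUBIC)
cv2.imwrite('pics/c8.png',np.hstack([crop(S,350,100,50,65,8),crop(T,205,190,50,65,8)]))
"
```

```text
(array([0.54282881, 0.21560318, 2.63089807]), [np.float32(0.263666)])
(array([0.54302175, 0.21500258, 2.63067291]), [np.float32(0.24472427)])
(array([0.54226897, 0.21617515, 2.64082291]), [np.float32(0.20246324)])
(array([0.54233698, 0.21571885, 2.64426279]), [np.float32(0.1533392)])
(0.5425, 0.2145) [(2.62, 0.25), (2.63, 0.2)] [(2.62, 0.21), (2.62, 0.15), (2.63, 0.15)] ((0.33, 2.665), (np.float64(0.86), 2.67)) ((0.39, 2.67), (np.float64(0.58), 2.67))
(0.5425, 0.216) [(2.645, 0.24), (2.645, 0.2)] [(2.645, 0.2), (2.645, 0.14), (2.65, 0.15)] ((0.34, 2.68), (np.float64(0.68), 2.68)) ((0.36, 2.675), (np.float64(0.34), 2.68))
```

View pics/c8.png

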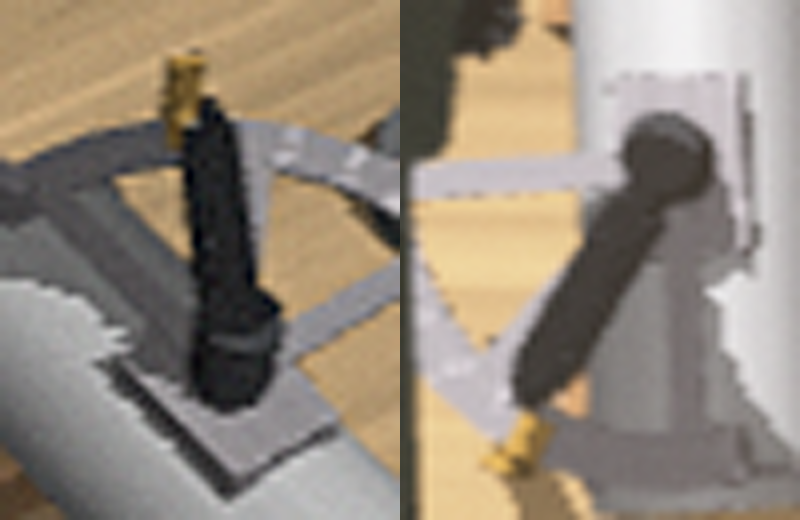

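The arm is about 0.038 rad short of the clip, roughly 2.6 mm at the finger. One more nudge, to finger position (0.4901, 0.2663).

```bash
python3 -c "
from plan import *
show([(.503,.2875,.298,-.46),(.503,.2875,.184,-.45)],[4,8])
"
```

```text
15.05 [0.5747 0.2603 0.2977] [ 3.138  0.    -0.474] [-0.8  1.8  0.3]
[[-19, 2, 0, 0.0, 0.0, -0.2], [-19, 2, 0, 0.0, 0.0, -0.2], [-19, 2, 0, 0.0, 0.0, -0.2], [-19, 2, 0, 0.0, 0.0, -0.2], [0, 0, 14, 0.0, 0.0, -0.1], [0, 0, 14, 0.0, 0.0, -0.1], [0, 0, 14, 0.0, 0.0, -0.1], [0, 0, 14, 0.0, 0.0, -0.1]]
[[0, 0, 14, 0.0, 0.0, -0.1], [0, 0, 14, 0.0, 0.0, -0.1], [0, 0, 14, 0.0, 0.0, -0.1], [0, 0, 14, 0.0, 0.0, -0.1]]
```

arm_command(targets=[[-19,1,0,0,0,-0.2],[-19,1,0,0,0,-0.2],[-19,1,0,0,0,-0.2],[-19,1,0,0,0,-0.2],[0,0,0,0,0,0]])

```text
clock: 15.55
position: [0.4988, 0.2956, 0.2961]
tool_rot: [3.135, 0.004, -0.456]
force: [0.3, -0.0, 0.0]
grip_width: -0.0001
```

arm_command(targets=[[0,0,14,0,0,0],[0,0,14,0,0,0],[0,0,14,0,0,0],[0,0,14,0,0,0],[0,0,14,0,0,0],[0,0,14,0,0,0],[0,0,14,0,0,0],[0,0,4,0,0,0]])

```text
clock: 16.35
position: [0.498, 0.2931, 0.182]
tool_rot: [3.129, 0.005, -0.458]
force: [-0.6, -0.7, -0.2]
grip_width: -0.0001
```

```bash
python3 -c "
from plan import *
show([(.4935,.273,.184,-.445),(.4901,.2663,.184,-.443)],[4,4])
"
```

```text
16.35 [0.498  0.2931 0.182 ] [ 3.129  0.005 -0.458] [-0.6 -0.7 -0.2]
[[1, 5, 0, 0.2, 0.1, -0.2], [1, 5, 0, 0.2, 0.1, -0.2], [1, 5, 0, 0.2, 0.1, -0.2], [1, 5, 0, 0.2, 0.1, -0.2], [0, 2, 0, 0.0, -0.0, -0.0], [0, 2, 0, 0.0, -0.0, -0.0], [0, 2, 0, 0.0, -0.0, -0.0], [0, 2, 0, 0.0, -0.0, -0.0]]
```

arm_command(targets=[[1,5,0,0.2,0,-0.2],[1,5,0,0.2,0,-0.2],[1,5,0,0.2,0,-0.2],[1,4,0,0,0,0],[0,0,0,0,0,0]])

```text
clock: 16.85
position: [0.4935, 0.2712, 0.1821]
tool_rot: [3.14, 0.004, -0.449]
force: [-0.2, 0.9, 0.7]
grip_width: 0.0002
```

```bash
python3 -c "
from plan import *
show([(.4901,.2663,.184,-.443)],[1])
"
```

```text
16.85 [0.4935 0.2712 0.1821] [ 3.14   0.004 -0.449] [-0.2  0.9  0.7]
[[-1, 6, -2, 0.1, 0.2, -0.3]]
```

arm_command(targets=[[0,2,-0.5,0,0,0],[0,2,-0.5,0,0,0],[-0.5,1.5,0,0,0,0],[0,0,0,0,0,0]])

```text
clock: 17.25
position: [0.491, 0.267, 0.184]
tool_rot: [-3.141, 0.003, -0.448]
force: [0.6, 0.5, -0.7]
grip_width: -0.0002
```

arm_command(targets=[[0,0,0,0,0,0]])

```text
clock: 17.35
position: [0.4909, 0.267, 0.184]
tool_rot: [-3.141, 0.003, -0.448]
force: [0.5, -0.1, 0.6]
grip_width: -0.0001
```

arm_command(targets=[[0,0.7,0,0,0,0],[0,0.5,0,0,0,0],[0,0,0,0,0,0]])

```text
clock: 17.65
position: [0.4905, 0.2664, 0.184]
tool_rot: [-3.14, 0.003, -0.447]
force: [1.2, 1.3, -0.9]
grip_width: 0.0001
```

arm_command(targets=[[0,-10,0,0,0,0],[0,-15,0,0,0,0],[0,0,-30,0,0,0],[0,0,-40,0,0,0],[0,0,-40,0,0,0],[40,0,0,0,0,0],[40,0,0,0,0,0],[0,0,0,0,0,0]])

```text
clock: 18.45
position: [0.5761, 0.2596, 0.298]
tool_rot: [3.139, 0.004, -0.441]
force: [-0.6, -0.2, -0.6]
grip_width: -0.0003
```

```bash
python3 -c "
from sil import *
S=grab('scene');T=grab('top')
for f,t in((S,60),(S,75),(T,95),(T,115)): print(solve([.5425,.215,2.66],.152,(f,),t))
for h in((.5425,.2145),(.5425,.2155)):
  print(h,[armfix(S,h,t) for t in(60,75)],[armfix(T,h,t) for t in(95,105,115)],clipfit(S,h,100)[-2:],clipfit(T,h,115)[-2:])
def crop(f,u,v,w,h,k): return cv2.resize(f['color'][v:v+h,u:u+w,::-1],None,fx=k,fy=k,interpolation=cv2.INTER_CUBIC)
cv2.imwrite('pics/c9.png',np.hstack([crop(S,350,100,50,65,8),crop(T,205,190,50,65,8)]))
"
```

```text
(array([0.54286653, 0.21512481, 2.66199037]), [np.float32(0.27709186)])
(array([0.54290262, 0.2151586 , 2.66279369]), [np.float32(0.24934451)])
(array([0.54186575, 0.21646226, 2.67219803]), [np.float32(0.20547831)])
(array([0.54220571, 0.21524174, 2.66970099]), [np.float32(0.15438832)])
(0.5425, 0.2145) [(2.655, 0.26), (2.655, 0.21)] [(2.655, 0.21), (2.655, 0.15), (2.665, 0.15)] ((0.56, 2.665), (np.float64(1.53), 2.675)) ((0.42, 2.67), (np.float64(0.38), 2.67))
(0.5425, 0.2155) [(2.66, 0.26), (2.675, 0.2)] [(2.66, 0.21), (2.675, 0.14), (2.675, 0.15)] ((0.55, 2.68), (np.float64(1.41), 2.68)) ((0.4, 2.675), (np.float64(0.21), 2.675))
```

View pics/c9.png

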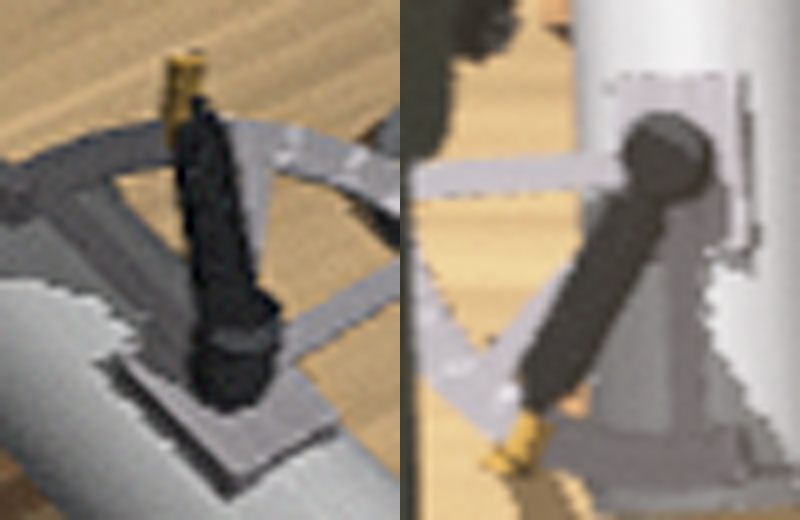

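The arm now points at the clip, with a fit difference of about 0.01 rad. Last check: the wide arm again and the loose objects.

```bash
python3 -c "
from sil import *
S=grab('scene')
print(solve([.551,-.193,1.571],.182,(S,),95), bot.observe()['force'])
cv2.imwrite('pics/fin.png',S['color'][...,::-1])
a=cv2.imread('pics/scene0.png');b=S['color'][...,::-1]
for n,(u,v,w,h) in dict(jar=(283,158,22,28),coup=(310,198,22,26),tape=(397,107,30,28),wrench=(120,222,62,32),can=(368,232,34,42),offcut=(297,270,62,38),pad=(160,280,32,44)).items():
    A=cv2.cvtColor(a[v-6:v+h+6,u-6:u+w+6],6);B=cv2.cvtColor(np.ascontiguousarray(b[v:v+h,u:u+w]),6)
    r=cv2.matchTemplate(A,B,cv2.TM_CCOEFF_NORMED);_,m,_,l=cv2.minMaxLoc(r);print(n,round(m,2),l[0]-6,l[1]-6)
"
```

```text
(array([ 0.55148118, -0.19371192,  1.56378688]), [np.float32(0.1871085)]) [-0.75227907  0.956529   -0.24787494]
jar 0.91 0 0
coup 1.0 0 0
tape 0.56 0 0
wrench 0.97 0 0
can 1.0 0 0
offcut 0.99 0 0
pad 0.99 0 0
```

View pics/fin.png

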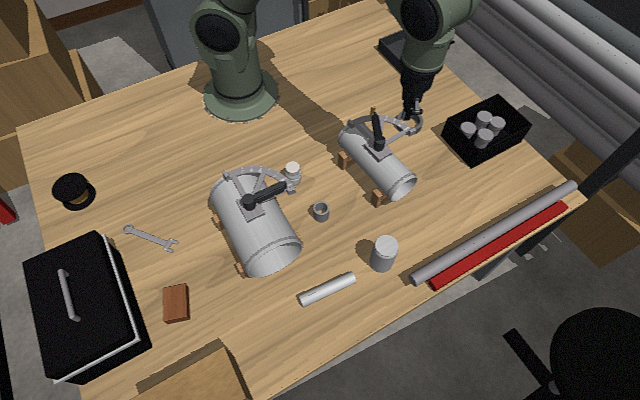

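The final picture shows both arms where they should be, the loose things unmoved, and the gripper clear above the bench. Handing in.

```bash
python3 -c "
from workcell import bot
print(bot.job_done())"
```

```text
the job is handed in; nothing more can be done
None
```

Both damper arms are set and the job is handed in, at about 19 s of the 56 s allowed. I pushed with the closed fingertips only, wide duct first, then narrow.

- **Wide duct:** I pushed the arm round until it hit the stop: about 25 N at the fingertip, and the tool stalled. The camera fit puts it at 1.571 rad just after the push and 1.564 rad in the last picture, which shows it square against the shut lug.
- **Narrow duct:** I pushed the arm back toward open in three passes, measuring between them. By camera it now points at the clip to within about 0.01 rad. The scene view puts it about 0.012 rad short and the top view about 0.004 rad. In the scene view the clip is now partly hidden by the arm's nose, so I used the clip direction measured earlier.
- **Loose things:** the jar, coupling, wrench, can, offcut and pad show no shift from the first picture. The tape's best match was also at zero shift, but the match was weak (0.56) because the gripper partly hid it. It looked unmoved in the pictures.
- **Robot at hand-in:** clear of everything, with wrist force near zero.

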